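# Weigh the drying cartridge

## Robot

A 6-joint arm with a two-finger parallel gripper is mounted at the origin on the work surface. World frame = base frame: x ahead of the robot, y to its left, z up, the work surface at z = 0. Lengths are in mm, angles in rad, forces in N, time in s.
With the tool pointing down it reaches from about 375 to 975 mm from the base axis. Payload 3.8 kg.
Tool frame: the origin (TCP) lies at the very end of the fingers, on their centre line; the grasp point (between the pads) lies 19 mm behind it; z points along the fingers, y is the line along which they close (so a half turn about z gives the same grasp; the last joint's range is limited). The gripper opens to 85 mm and grips with 20 to 120 N. Pads are 22 mm wide; open, the fingers measure 114 mm over their backs; the gripper's body (76 mm by 85 mm) begins 54 mm behind the grasp point. The pads swing forward as they close: fully open they stand 13 mm farther back than shut.
Start: joints at [-1.232, 0.264, 1.604, -0, 1.274, -0.037], TCP at [247.731, -627.891, 231.28] pointing down, gripper open.
Joint ranges: [-2.63, 2.63], [-0.94, 2.18], [0.31, 2.57], [-1.31, 4.45], [0, 2.66], [-2.55, 2.55]. Speed limits (rad/s): [2.57, 2.57, 3.14, 3.14, 3.14, 3.14].

## Interface

Orientations are given as a rotation vector (axis times angle).
In Python, from station import robot gives the robot as it stands. The module is installed in compiled form; this text tells all that it offers.
- The arm moves only by the tool send_rows, never from a script. Its argument "steps" is a list that holds one entry, the list of rows, each a list of 7 numbers: the shift along the world's x, y, z normalised to -1 to 1, where 1 is 0.8 m, then the turn, a rotation vector about the world's x, y, z normalised to -1 to 1, where 1 is pi rad, then the opening, from 0 (shut) to 1 (fully open). In form: [[[x, y, z, ax, ay, az, grip], ...]]. A call has 1 to 12 rows; each row shifts and turns the commanded pose from where the row before left it; what a row does not reach is not made up. A row lasts 1/12 s, in which the tool goes at most 41.7 mm and 7.16 degrees, less where a joint would pass 70% of its speed; a pose out of reach is approached as far as the arm can. A call with a number of a shift or a turn outside -1 to 1 is refused whole. A call with a gripper value outside its range is refused whole. The fingers move at their own pace and stop on an object; "squeeze" is the grip in N (left out, the last holds). Time passes only in rows, so rows that do not move let the fingers close. It gives the time, the measured TCP pose, the force, the opening and the grip force at its end, in the units of the state.
- robot.sense(): the state, without advancing time (a new reading comes with each control period).
- robot.read_camera(name): name is "side" or "top"; returns a dict with "image" (384x512x3 uint8, red, green, blue), "depth" (384x512 float32, mm along the optical axis (not along the pixel's ray), 0 where there is no reading), "K" (3x3 intrinsics, pixels), "world_to_cam" (4x4, takes a point from world to camera coordinates). Camera axes: x right, y down, z forward; pixel columns grow to the right and rows downward; lengths in mm; the calibration is good to about 2 mm. A picture is of the moment at which its call begins.
- robot.close_job(): hands the job in; it is judged then, once.
Trained networks look in a picture, given as the dict that the camera call returned (one of the last four; its "shot" number tells which), for a name from the list of things; names that differ only in an ending like _2 or _b are one class to them, and where a whole thing is asked for, a point or a joint stands for the part that bears it (a point fixed in the world has none). Each returns a list of dicts, best first, with "confidence" (0 to 1); they miss things now and then, are a little off and sometimes report something else, mostly with a low value. They report only what shows in the picture. A call takes as long as a camera call. They do not tell look-alikes from the thing itself.
- robot.boxes_of(thing, picture): "xyz" ([x, y, z] in mm, in the coordinates of the camera as it stood for that picture, good to about 4 mm: the middle of the surface that is visible of it).
- robot.outline_of(thing, picture): "mask" (384x512 bool, what is visible of it).
The state is a dict: "time_s": time; "q": joint angles; "joint_vel": joint speeds; "tau": joint torques, N m; "position": TCP position; "ee_rot": TCP orientation; "ft_force": force on the tool from outside, world axes, zero at the start; "moment": the same for the moment, N m; "opening": opening from 0.0 (shut) to 1.0 (fully open); "finger_force": force on a finger pad.
Only numpy, scipy, OpenCV 4.12 (cv2) and the standard library are available. Lean on these libraries where they do the work, as an engineer would, in place of code of your own. Each camera call takes 0.05 s, during which the arm holds its last target. There are 200 camera calls.

## Task

The drying cartridge is locked in the bayonet port of the low white dryer unit. Turn it anticlockwise (seen from above) by its fin until it reaches its stop and the fin lines up with the two notches of the metal collar, lift it straight out, and stand it upright in the middle of the balance's round raised steel pan, set down gently and let go. Leave the other things on the bench where they are.

Things in the scene. Friction and masses are not known exactly. Their poses are not given: they have to be found in the camera images.
- cartridge: grey cartridge: round body 52 mm wide, 60 mm high, a fin across its top (130 long, 14 thick, 34 mm high; 94 mm in all). Near its foot two lugs in line with the fin, 16 mm wide, 4 to 14 mm above the underside, reach 35 mm from the axis. Origin at the centre of the underside; z up, x along the fin. It starts locked, the fin 45 to 75 degrees clockwise of the notches; half a turn looks the same
- fin (a point): centre of the cartridge's fin, on the axis, 77 mm above the underside; x along the fin
- dryer: dryer unit, fixed: white block 130 x 130 x 30 mm with a metal collar on top (30 to 60 mm above the bench, 92 mm across, bore 56 mm). Two open notches in the collar, 30 mm wide, lie along the unit's x axis, one on each side; the lugs pass up only there (within 8 degrees). Stops let the fin turn from 81 degrees clockwise of the notches to 3 degrees past them. Origin at the centre of the underside
- port (a point): centre of the pit's floor, on which the cartridge's foot stands, 12 mm above the bench; x along the notches. The lugs are clear once the foot is 60 mm above the bench
- balance: balance's weighing cell, fixed: a white box 150 x 130 x 51 mm with a round steel pan, 96 mm in diameter, raised above it on a post. Origin at the centre of the underside
- pan (a point): centre of the pan's upper face, 68 mm above the bench
- wellplate: flat clear well plate, 127 x 85 x 14 mm, lying between the two task places; origin at the centre of its underside
- wellplate2: a second well plate, 127 x 85 x 14 mm, lying to the robot's right; origin at the centre of its underside
- bottle: amber bottle, 56 mm wide, 95 mm tall; origin at the centre of its underside
- beaker: glass beaker, 70 mm wide, 85 mm tall; origin at the centre of its underside
- tipbox: white box with clear lid, 120 x 85 x 63 mm; origin at the centre of its underside
- dish: flat round dish, 90 mm wide, 15 mm high; origin at the centre of its underside
- forceps: steel forceps lying flat, 130 mm long, 6 mm high; origin at the centre of the underside
Things that resemble listed ones, but are neither listed nor needed, are in the scene too. Leave any turquoise look-alike of the cartridge alone. Leave any red look-alike of the balance alone.

How it is judged (in metres and radians):
On the way, in this order (a step that is already met when the one before it is completed fails the run):
1. the cartridge, still down in the port, is turned until its fin lines up with the notches (within 0.25 rad) (z of cartridge in the frame of dryer below 0.022 m and angle between the x axis of cartridge and the x axis of dryer, either way round below 0.25 rad), for 0.05 s.
2. the cartridge is lifted out, upright, above the collar (z of cartridge in the frame of dryer above 0.062 m and angle between cartridge's own z axis and vertical below 0.4 rad), for 0.05 s.
At the end, for the whole second after the job is handed in: The cartridge stands upright (within 0.1 rad) and at rest with its whole foot on the balance's pan: its axis within 22 mm of the pan's centre, its underside within 5 mm of the pan's face (horizontal distance between cartridge and pan below 0.022 m and z of cartridge in the frame of pan between -0.005 and 0.005 m and angle between cartridge's own z axis and vertical below 0.1 rad and linear speed of cartridge below 0.02 m/s); the robot touches nothing.
It fails at once if the cartridge is dropped or pressed hard on the balance (over 110 N, as in a fall of some 20 mm) (contact force between cartridge and balance above 110 N).
It fails at once if another thing on the bench is moved by more than 30 mm (distance of any of wellplate, wellplate2, bottle, beaker, tipbox, dish, forceps from where it was at the start of the episode above 0.03 m).
It also fails if it takes over 64 s, if anything falls off the work surface, if the arm or the gripper's body presses on something with over 40 N, if the wrist force passes 120 N, or if a joint passes its speed limit or range.

## Working session

There is one attempt and no reset: what is moved stays moved. The work goes in short steps, Python scripts to look and compute and a tool call to move; the robot and the scene stay as the last step left them, time stands still between calls to the robot, and variables do not carry over. Pictures are saved under pics/ and viewed, at most 10 in all, crops included, and the job is handed in when it is done.

Besides the shell and the picture viewer there is one more tool, called after "Request:" as name(argument=value, ...) on one line, values as JSON. send_rows: Moves the arm, as the interface text tells. Its arguments: {"type":"object","properties":{"steps":{"type":"array"},"squeeze":{"type":"number"}},"required":["steps"]}

```bash
mkdir -p pics
cat > h.py <<'E'
from station import robot
import numpy as np, cv2
def save(p,n): cv2.imwrite('pics/'+n+'.png',p['image'][:,:,::-1])
def cloud(p):
    d=p['depth'];K=p['K'];v,u=np.mgrid[:384,:512]
    c=np.stack([(u-K[0,2])*d/K[0,0],(v-K[1,2])*d/K[1,1],d,np.ones_like(d)],-1)
    w=c@np.linalg.inv(p['world_to_cam']).T
    w[d==0]=np.nan
    return w[...,:3]
def w(p,x): return (np.linalg.inv(p['world_to_cam'])@np.r_[x,1])[:3]
E
python3 - <<'E'
from h import *
s=robot.sense();print(s['position'],s['ee_rot'],s['opening'],s['time_s'])
T=robot.read_camera('top');S=robot.read_camera('side')
im=np.vstack([T['image'],S['image']])
save(T,'top0');save(S,'side0')
for n,p in(('top',T),('side',S)):
  print(n,np.linalg.inv(p['world_to_cam'])[:3,3].round())
  for t in 'cartridge dryer balance wellplate wellplate2 bottle beaker tipbox dish forceps fin pan'.split():
    for o in robot.boxes_of(t,p):
      if o['confidence']>.3: 
        x=np.array(o['xyz']);q=p['K']@x
        print(t,round(o['confidence'],2),w(p,x).round(),(q[:2]/q[2]).round())
E
```

```text
[ 247.51115635 -627.17634679  229.92140289] [-3.08405492e+00 -5.86441602e-01  5.53188654e-04] 0.9969317639497214 0.0
top [ 295.  -61. 1572.]
cartridge 0.94 [515. 265.  98.] [158. 179.]
cartridge 0.58 [346. 228.  85.] [168. 233.]
dryer 0.67 [514. 253.  28.] [166. 183.]
balance 0.85 [ 561. -259.   51.] [321. 172.]
balance 0.67 [ 573. -605.   50.] [426. 171.]
balance 0.6 [ 611. -461.   49.] [382. 159.]
wellplate 0.73 [508.   3.  14.] [241. 187.]
wellplate 0.61 [ 386. -459.   16.] [379. 227.]
wellplate2 0.73 [508.   3.  14.] [241. 187.]
wellplate2 0.61 [ 386. -459.   16.] [379. 227.]
bottle 0.81 [649.  16.  69.] [238. 142.]
beaker 0.67 [ 604. -457.   50.] [381. 160.]
tipbox 0.87 [556. 472.  64.] [ 98. 167.]
dish 0.71 [416. 457.  15.] [104. 211.]
dish 0.54 [507.   2.  13.] [241. 187.]
forceps 0.5 [ 319. -270.    3.] [322. 246.]
fin 0.62 [513. 268.  98.] [157. 180.]
pan 0.83 [ 570. -602.   48.] [425. 172.]
pan 0.68 [ 561. -256.   52.] [320. 172.]
side [ 358. 1053. 1247.]
cartridge 0.95 [345. 248.  68.] [288. 260.]
cartridge 0.55 [521. 280.  98.] [234. 258.]
dryer 0.95 [512. 298.  32.] [237. 273.]
dryer 0.66 [ 382. -455.   15.] [290. 138.]
balance 0.9 [ 561. -226.   50.] [244. 163.]
balance 0.76 [ 564. -583.   50.] [254. 112.]
wellplate 0.95 [ 380. -452.   15.] [290. 138.]
wellplate 0.83 [506.  16.   9.] [250. 214.]
wellplate2 0.95 [ 380. -452.   15.] [290. 138.]
wellplate2 0.83 [506.  16.   9.] [250. 214.]
bottle 0.63 [652.  32.  56.] [211. 206.]
bottle 0.39 [521. 283.  97.] [234. 258.]
beaker 0.54 [ 591. -425.   60.] [244. 131.]
tipbox 0.56 [560. 494.  71.] [210. 321.]
dish 0.82 [416. 458.  17.] [260. 324.]
fin 0.88 [517. 279.  96.] [236. 258.]
fin 0.78 [342. 242.  72.] [289. 258.]
pan 0.84 [ 562. -225.   51.] [244. 163.]
pan 0.72 [ 564. -587.   50.] [254. 112.]
```

View pics/top0.png

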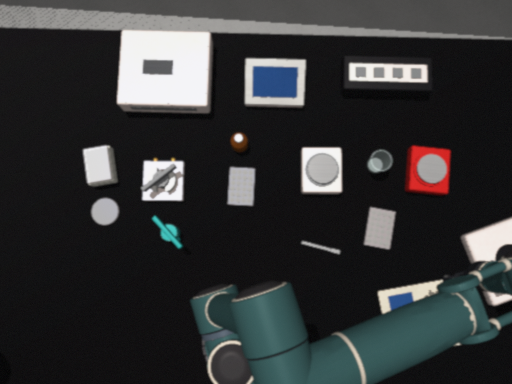

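View pics/side0.png

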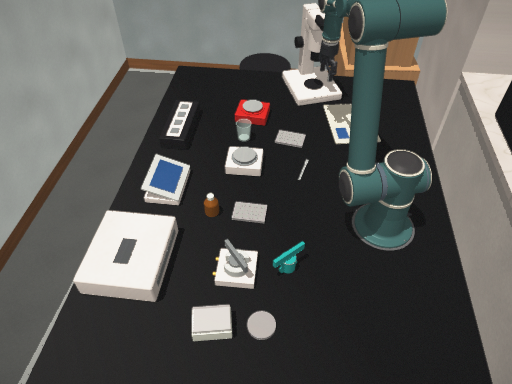

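The top view shows the grey cartridge in the white dryer at about (160,180), the white balance at (321,170), the turquoise look-alike at (168,233) and the red balance at (430,170). Next I'll fit the geometry from depth.

Run:
```python
from h import *
T=robot.read_camera('top');S=robot.read_camera('side')
for n,p in(('top',T),('side',S)):
  c=cloud(p);x,y,z=c[...,0],c[...,1],c[...,2]
  A=(abs(x-515)<110)&(abs(y-255)<110)
  B=(abs(x-561)<110)&(abs(y+258)<100)
  def r(nm,m):
    P=c[m][:,:2].astype(np.float32)
    if len(P)<6: print(n,nm,len(P));return
    (cx,cy),wh,a=cv2.minAreaRect(P)
    e,V=np.linalg.eigh(np.cov(P.T))
    print(n,nm,len(P),'rect',np.round((cx,cy,*wh,a),1),'z',np.median(c[m][:,2]).round(1),'pca',np.degrees(np.arctan2(V[1,1],V[0,1])).round(1),P.mean(0).round(1))
  r('fin',A&(z>98)&(z<115))
  r('collar',A&(z>54)&(z<66)); r('block',A&(z>22)&(z<36))
  r('pan',B&(z>62)&(z<75)); r('box',B&(z>43)&(z<57))
  r('obst',A&(z>5))
im=np.hstack([cv2.resize(T['image'][140:260,120:240],(400,400),interpolation=2),cv2.resize(S['image'][225:305,195:275],(400,400),interpolation=2)])
cv2.imwrite('pics/c1.png',im[:,:,::-1])
```

```text
top fin 187 rect [521.5 266.2  16.1 128.   39.6] z 106.4 pca 129.9 [521.2 265.3]
top collar 215 rect [521.4 266.1  79.9  89.6   0.9] z 60.5 pca 72.0 [519.2 261.5]
top block 798 rect [525.7 266.7 142.  131.2   0.7] z 30.4 pca -159.3 [518.5 262.2]
top pan 635 rect [ 567.8 -260.2  102.9   95.3   24. ] z 68.9 pca 169.7 [ 568.5 -259.9]
top box 938 rect [ 567.7 -260.6  148.6  129.2    1.6] z 51.6 pca 178.2 [ 564.5 -258.1]
top obst 1945 rect [5.148e+02 2.556e+02 2.192e+02 2.186e+02 1.000e-01] z 31.9 pca -167.7 [516.6 258.3]
side fin 159 rect [517.7 266.9  16.4 128.5  40.3] z 105.3 pca 130.1 [517.5 269. ]
side collar 202 rect [523.4 266.7  97.2  76.7  79.9] z 59.7 pca 74.4 [520.  275.1]
side block 760 rect [523.9 266.4 142.4 133.4   0.7] z 29.7 pca -169.3 [516.  281.3]
side pan 267 rect [ 565.3 -259.9   91.7   95.1   35.6] z 68.1 pca 110.2 [ 565.  -259.7]
side box 436 rect [ 565.5 -257.7  151.1  132.9    3. ] z 50.8 pca -177.5 [ 561.8 -242. ]
side obst 1553 rect [513.5 255.1 218.2 213.5   1.8] z 31.8 pca 159.2 [518.  280.9]
```

View pics/c1.png

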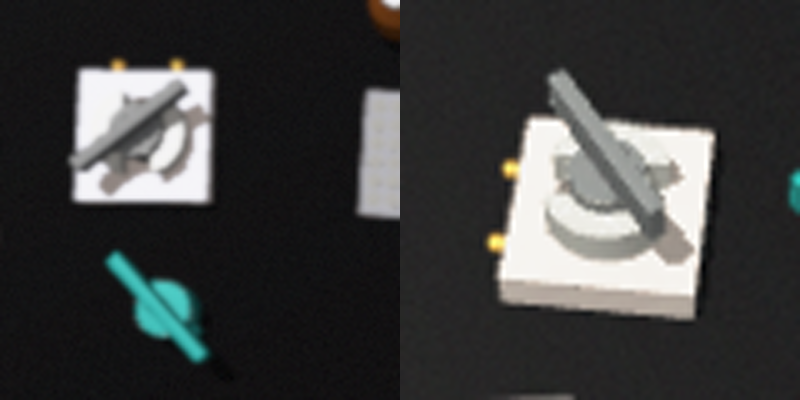

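The crop shows the fin running lower-left to upper-right in the top view (130° in world axes). The notches lie along the unit's x, about 1° off world x, so it needs about a 51° anticlockwise turn. The dryer axis is at about (519.5, 266.5) and the pan at about (566.5, -260). I'm moving over now.

Request:
send_rows(steps=[[[0.0142,0.0466,0,0,0,0.0251,1],[0.0142,0.0466,0,0,0,0.0251,1],[0.0142,0.0466,0,0,0,0.0251,1],[0.0142,0.0466,0,0,0,0.0251,1],[0.0142,0.0466,0,0,0,0.0251,1],[0.0142,0.0466,0,0,0,0.0251,1],[0.0142,0.0466,0,0,0,0.0251,1],[0.0142,0.0466,0,0,0,0.0251,1],[0.0142,0.0466,0,0,0,0.0251,1],[0.0142,0.0466,0,0,0,0.0251,1],[0.0142,0.0466,0,0,0,0.0251,1],[0.0142,0.0466,0,0,0,0.0251,1]]], squeeze=60)

```text
time_s: 2.4
position: [384.2, -178.8, 231.7]
ee_rot: [2.476, 1.932, 0.001]
ft_force: [0.9, -0.8, 1.2]
opening: 0.998
finger_force: 0.0
```

Request:
send_rows(steps=[[[0.0142,0.0466,0,0,0,0.0251,1],[0.0142,0.0466,0,0,0,0.0251,1],[0.0142,0.0466,0,0,0,0.0251,1],[0.0142,0.0466,0,0,0,0.0251,1],[0.0142,0.0466,0,0,0,0.0251,1],[0.0142,0.0466,0,0,0,0.0251,1],[0.0142,0.0466,0,0,0,0.0251,1],[0.0142,0.0466,0,0,0,0.0251,1],[0.0142,0.0466,0,0,0,0.0251,1],[0.0142,0.0466,0,0,0,0.0251,1],[0.0142,0.0466,0,0,0,0.0251,1],[0.0142,0.0466,0,0,0,0.0251,1]]])

```text
time_s: 3.4
position: [520.6, 268.9, 231.5]
ee_rot: [1.322, 2.849, 0.0]
ft_force: [0.4, -0.8, 1.1]
opening: 1.002
finger_force: 0.0
```

Request:
send_rows(steps=[[[0,0,0,0,0,0,1],[0,0,0,0,0,0,1],[0,0,0,0,0,0,1]]])

```text
time_s: 3.65
position: [520.0, 266.6, 230.9]
ee_rot: [-1.328, -2.847, 0.002]
ft_force: [-0.6, -0.6, 0.6]
opening: 1.003
finger_force: 0.0
```

```bash
cat >> h.py <<'E'
from scipy.spatial.transform import Rotation as R
def st():
    s=robot.sense();M=R.from_rotvec(s['ee_rot']).as_matrix()
    print('t',round(s['time_s'],2),'p',np.round(s['position'],1),'yang',np.degrees(np.arctan2(M[1,1],M[0,1])).round(2),'zax',M[:,2].round(3),'F',np.round(s['ft_force'],1),'M',np.round(s['moment'],2),'op',round(s['opening'],3),'ff',s['finger_force'],'q',np.round(s['q'],2))
E
python3 -c "from h import *;st()"
```

```text
t 3.65 p [520.  266.6 230.9] yang 39.97 zax [-0.001 -0.001 -1.   ] F [-0.6 -0.6  0.6] M [-0.04 -0.07 -0.  ] op 1.003 ff 0.0 q [ 0.43  0.09  1.8  -0.    1.25 -0.27]
```

Request:
send_rows(steps=[[[0,0,-0.04,0,0,0,1],[0,0,-0.04,0,0,0,1],[0,0,-0.04,0,0,0,1],[0,0,-0.04,0,0,0,1],[0,0,-0.02,0,0,0,1],[0,0,-0.011,0,0,0,1],[0,0,0,0,0,0,0.4],[0,0,0,0,0,0,0.2],[0,0,0,0,0,0,0],[0,0,0,0,0,0,0],[0,0,0,0,0,0,0],[0,0,0,0,0,0,0]]])

```text
time_s: 4.65
position: [520.9, 267.0, 79.8]
ee_rot: [1.328, 2.846, 0.001]
ft_force: [-1.1, -3.6, -4.0]
opening: 0.151
finger_force: 61.2
```

```bash
python3 -c "from h import *;st()"
```

```text
t 4.65 p [520.9 267.   79.8] yang 39.97 zax [ 0.001  0.    -1.   ] F [-1.1 -3.6 -4. ] M [-0.34  0.16  0.01] op 0.151 ff 61.21498703956604 q [ 0.43  0.23  1.94 -0.    0.97 -0.27]
```

Request:
send_rows(steps=[[[0,0,0,0,0,0.02,0],[0,0,0,0,0,0.02,0],[0,0,0,0,0,0.02,0],[0,0,0,0,0,0.02,0],[0,0,0,0,0,0.02,0],[0,0,0,0,0,0.02,0],[0,0,0,0,0,0.02,0],[0,0,0,0,0,0.02,0],[0,0,0,0,0,0.02,0],[0,0,0,0,0,0.02,0],[0,0,0,0,0,0.02,0],[0,0,0,0,0,0,0]]])

```text
time_s: 5.65
position: [521.4, 266.2, 79.7]
ee_rot: [0.282, 3.127, -0.001]
ft_force: [-0.7, -3.7, 4.3]
opening: 0.153
finger_force: 62.5
```

```bash
python3 -c "from h import *;st()"
```

```text
t 5.65 p [521.4 266.2  79.7] yang 79.68 zax [ 0.002 -0.001 -1.   ] F [-0.7 -3.7  4.3] M [-0.73 -0.13 -0.03] op 0.153 ff 62.480928897857666 q [ 0.43  0.23  1.94 -0.    0.97 -0.96]
```

Request:
send_rows(steps=[[[0,0,0,0,0,0.0115,0],[0,0,0,0,0,0.0115,0],[0,0,0,0,0,0.0115,0],[0,0,0,0,0,0.0115,0],[0,0,0,0,0,0.0115,0],[0,0,0,0,0,0.0115,0],[0,0,0,0,0,0,0],[0,0,0,0,0,0,0]]])

```text
time_s: 6.32
position: [521.5, 266.1, 79.7]
ee_rot: [-0.052, 3.139, -0.002]
ft_force: [-0.0, -5.1, 4.4]
opening: 0.15
finger_force: 62.5
```

Run:
```python
from h import *
st()
p=robot.read_camera('top');c=cloud(p);x,y,z=c[...,0],c[...,1],c[...,2]
S=robot.read_camera('side')
for n,p in(('top',p),('side',S)):
  c=cloud(p);m=(abs(c[...,0]-520)<90)&(abs(c[...,1]-267)<30)&(abs(c[...,2]-106)<4)
  P=c[m][:,:2].astype(np.float32);print(n,len(P),np.round(cv2.minAreaRect(P),1) if 0 else cv2.minAreaRect(P))
cv2.imwrite('pics/c2.png',cv2.resize(S['image'][215:315,185:285],(500,500),interpolation=2)[:,:,::-1])
```

```text
t 6.32 p [521.5 266.1  79.7] yang 91.9 zax [ 0.002 -0.001 -1.   ] F [-0.  -5.1  4.4] M [-0.95 -0.17 -0.07] op 0.15 ff 62.51805782318115 q [ 0.43  0.23  1.94 -0.    0.97 -1.17]
top 13 ((553.5847778320312, 256.0726623535156), (73.1844253540039, 8.052848815917969), 18.706151962280273)
side 101 ((521.0416870117188, 268.2266845703125), (17.423601150512695, 126.61306762695312), 89.78253173828125)
```

View pics/c2.png

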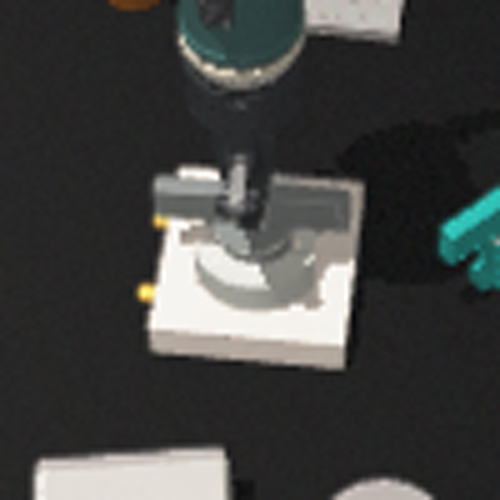

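The fin now lies along the notches, left to right at row ~200 of the crop. I'll nudge it to the stop, then start the lift.

Request:
send_rows(steps=[[[0,0,0,0,0,0.006,0],[0,0,0,0,0,0.006,0],[0,0,0,0,0,0,0],[0,0,0,0,0,0,0]]])

```text
time_s: 6.75
position: [521.5, 266.1, 79.7]
ee_rot: [-0.111, 3.138, -0.002]
ft_force: [-0.0, -5.7, 5.2]
opening: 0.152
finger_force: 62.5
```

```bash
python3 -c "from h import *;st()"
```

```text
t 6.75 p [521.5 266.1  79.7] yang 94.06 zax [ 0.002 -0.001 -1.   ] F [-0.  -5.7  5.2] M [-0.97 -0.25 -0.06] op 0.152 ff 62.54422187805176 q [ 0.43  0.23  1.94 -0.    0.97 -1.21]
```

Request:
send_rows(steps=[[[0,0,0.008,0,0,0,0],[0,0,0.008,0,0,0,0],[0,0,0.008,0,0,0,0],[0,0,0,0,0,0,0]]])

```text
time_s: 7.08
position: [520.4, 267.2, 99.0]
ee_rot: [-0.113, 3.139, 0.001]
ft_force: [-1.3, -0.4, -1.6]
opening: 0.148
finger_force: 61.5
```

```bash
python3 -c "from h import *;st()"
```

```text
t 7.08 p [520.4 267.2  99. ] yang 94.13 zax [ 0.  0. -1.] F [-1.3 -0.4 -1.6] M [-0.16  0.18 -0.  ] op 0.148 ff 61.516900062561035 q [ 0.43  0.21  1.93  0.    1.   -1.21]
```

Request:
send_rows(steps=[[[0,0,0.02,0,0,0,0],[0,0,0.03,0,0,0,0],[0,0,0.03,0,0,0,0],[0,0,0.03,0,0,0,0],[0,0,0.02,0,0,0,0],[0,0,0.01,0,0,0,0],[0,0,0,0,0,0,0],[0,0,0,0,0,0,0]]])

```text
time_s: 7.75
position: [520.1, 267.0, 209.3]
ee_rot: [0.114, -3.139, -0.0]
ft_force: [-0.5, 0.8, -3.5]
opening: 0.149
finger_force: 61.4
```

Run:
```python
from h import *
st()
S=robot.read_camera('side');c=cloud(S)
z=c[...,2];m=(abs(c[...,0]-520)<80)&(abs(c[...,1]-267)<40)&(z>115)
g=m&(z>185)&(abs(z-235)<6);P=c[g][:,:2].astype(np.float32);print(len(P),cv2.minAreaRect(P))
cv2.imwrite('pics/c3.png',cv2.resize(S['image'][165:315,165:315],(500,500),interpolation=2)[:,:,::-1])
```

```text
t 7.75 p [520.1 267.  209.3] yang 94.14 zax [-0.  0. -1.] F [-0.5  0.8 -3.5] M [-0.04  0.   -0.  ] op 0.149 ff 61.44325017929077 q [ 0.43  0.11  1.83  0.    1.21 -1.21]
144 ((518.9374389648438, 274.41357421875), (128.96107482910156, 29.063793182373047), 5.2363786697387695)
```

View pics/c3.png

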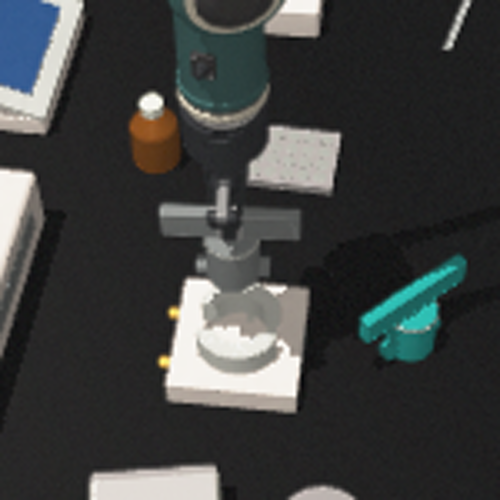

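The cartridge hangs upright above the collar (fin at rows 205–240 of the crop). I'm carrying it to the balance now.

Request:
send_rows(steps=[[[0.001,-0.01,0,0,0,-0.01,0],[0.002,-0.02,0,0,0,-0.01,0],[0.0025,-0.03,0,0,0,-0.01,0],[0.0025,-0.03,0,0,0,-0.01,0],[0.0025,-0.03,0,0,0,-0.01,0],[0.0025,-0.03,0,0,0,-0.01,0],[0.0025,-0.03,0,0,0,-0.01,0],[0.0025,-0.03,0,0,0,-0.01,0],[0.0025,-0.03,0,0,0,-0.01,0],[0.0025,-0.03,0,0,0,-0.01,0],[0.0025,-0.03,0,0,0,-0.01,0],[0.0025,-0.03,0,0,0,-0.01,0]]])

```text
time_s: 8.8
position: [541.5, 1.1, 207.8]
ee_rot: [-0.481, -3.101, 0.001]
ft_force: [0.6, 0.9, -4.0]
opening: 0.152
finger_force: 61.3
```

Request:
send_rows(steps=[[[0.0025,-0.03,0,0,0,-0.01,0],[0.0025,-0.03,0,0,0,-0.01,0],[0.0025,-0.03,0,0,0,-0.01,0],[0.0025,-0.03,0,0,0,-0.01,0],[0.0025,-0.03,0,0,0,-0.01,0],[0.0025,-0.03,0,0,0,-0.01,0],[0.0025,-0.03,0,0,0,-0.01,0],[0.0025,-0.03,0,0,0,-0.01,0],[0.0025,-0.03,0,0,0,-0.01,0],[0.0025,-0.03,0,0,0,-0.01,0],[0.001,-0.015,0,0,0,-0.01,0],[0,0,0,0,0,0,0]]])

```text
time_s: 9.8
position: [562.5, -251.8, 208.0]
ee_rot: [-1.011, -2.972, 0.001]
ft_force: [0.3, 0.1, -4.2]
opening: 0.152
finger_force: 61.4
```

Request:
send_rows(steps=[[[0,0,0,0,0,0,0],[0,0,0,0,0,0,0],[0,0,0,0,0,0,0]]])

```text
time_s: 10.05
position: [563.2, -247.9, 209.2]
ee_rot: [-1.002, -2.976, -0.001]
ft_force: [0.1, 0.5, -3.1]
opening: 0.154
finger_force: 61.4
```

Run:
```python
from h import *
st()
```

```text
t 10.05 p [ 563.2 -247.9  209.2] yang 52.8 zax [-0.001  0.001 -1.   ] F [ 0.1  0.5 -3.1] M [-0.02 -0.01  0.04] op 0.154 ff 61.404093503952026 q [-0.46  0.17  1.76  0.    1.21 -1.38]
```

Request:
send_rows(steps=[[[0.002,-0.0075,0,0,0,0,0],[0.002,-0.0075,-0.01,0,0,0,0],[0,0,-0.02,0,0,0,0],[0,0,-0.02,0,0,0,0],[0,0,-0.02,0,0,0,0],[0,0,-0.01,0,0,0,0],[0,0,0,0,0,0,0],[0,0,0,0,0,0,0]]])

```text
time_s: 10.72
position: [566.5, -261.0, 145.1]
ee_rot: [-1.003, -2.976, -0.0]
ft_force: [-0.1, -0.5, -3.9]
opening: 0.153
finger_force: 61.2
```

Run:
```python
from h import *
st()
S=robot.read_camera('side');T=robot.read_camera('top')
for p in(S,T):
  c=cloud(p);m=(abs(c[...,0]-566)<55)&(abs(c[...,1]+260)<55)&(abs(c[...,2]-68)<4)
  P=c[m][:,:2].astype(np.float32);print(len(P),cv2.minEnclosingCircle(P),np.median(c[m][:,2]))
cv2.imwrite('pics/c4.png',cv2.resize(S['image'][100:200,195:295],(500,500),interpolation=2)[:,:,::-1])
```

```text
t 10.72 p [ 566.5 -261.   145.1] yang 52.76 zax [-0.001  0.001 -1.   ] F [-0.1 -0.5 -3.9] M [-0.01  0.01  0.  ] op 0.153 ff 61.24830365180969 q [-0.47  0.23  1.8  -0.    1.1  -1.39]
132 ((562.166015625, -260.1651916503906), 50.37529373168945) 67.86600420807474
75 ((568.4515380859375, -266.51324462890625), 42.94580078125) 68.48348857545102
```

View pics/c4.png

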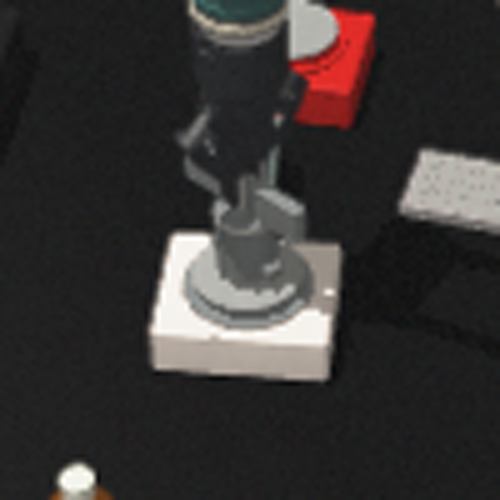

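The cartridge is just above the pan's middle, body at (250,250) over pan (250,285), with about 9 mm left. I'm lowering it slowly.

Request:
send_rows(steps=[[[0,0,-0.002,0,0,0,0],[0,0,-0.002,0,0,0,0],[0,0,-0.002,0,0,0,0],[0,0,-0.002,0,0,0,0],[0,0,-0.0015,0,0,0,0],[0,0,0,0,0,0,0],[0,0,0,0,0,0,0]]])

```text
time_s: 11.4
position: [566.6, -261.1, 137.9]
ee_rot: [-1.003, -2.977, -0.0]
ft_force: [-0.4, -0.2, -3.0]
opening: 0.15
finger_force: 61.3
```

```bash
python3 -c "from h import *;st()"
```

```text
t 11.4 p [ 566.6 -261.1  137.9] yang 52.74 zax [-0.  0. -1.] F [-0.4 -0.2 -3. ] M [-0.03  0.08  0.04] op 0.15 ff 61.27666711807251 q [-0.47  0.24  1.81 -0.    1.09 -1.39]
```

Request:
send_rows(steps=[[[0,0,-0.001,0,0,0,0],[0,0,-0.001,0,0,0,0],[0,0,-0.001,0,0,0,0],[0,0,0,0,0,0,0],[0,0,0,0,0,0,0]]])

```text
time_s: 11.82
position: [566.8, -261.2, 135.7]
ee_rot: [1.003, 2.977, -0.0]
ft_force: [-0.6, 0.3, -3.9]
opening: 0.147
finger_force: 61.3
```

```bash
python3 -c "from h import *;st()"
```

```text
t 11.82 p [ 566.8 -261.2  135.7] yang 52.74 zax [ 0. -0. -1.] F [-0.6  0.3 -3.9] M [ 0.02 -0.02  0.05] op 0.147 ff 61.32235050201416 q [-0.47  0.24  1.81 -0.    1.09 -1.39]
```

Request:
send_rows(steps=[[[0,0,-0.001,0,0,0,0],[0,0,-0.001,0,0,0,0],[0,0,0,0,0,0,0],[0,0,0,0,0,0,0]]])

```text
time_s: 12.15
position: [567.0, -261.4, 135.6]
ee_rot: [1.003, 2.976, -0.0]
ft_force: [-3.1, 0.7, 5.8]
opening: 0.155
finger_force: 62.5
```

```bash
python3 -c "from h import *;st()"
```

```text
t 12.15 p [ 567.  -261.4  135.6] yang 52.75 zax [ 0.001 -0.001 -1.   ] F [-3.1  0.7  5.8] M [0.33 0.66 0.05] op 0.155 ff 62.53680467605591 q [-0.47  0.24  1.81 -0.    1.08 -1.39]
```

It has touched the pan. Releasing and retreating straight up.

Request:
send_rows(steps=[[[0,0,0,0,0,0,0.25],[0,0,0,0,0,0,0.4],[0,0,0,0,0,0,0.6],[0,0,0,0,0,0,0.6],[0,0,0,0,0,0,0.6],[0,0,0.01,0,0,0,0.6],[0,0,0.02,0,0,0,0.6],[0,0,0.03,0,0,0,0.6],[0,0,0.04,0,0,0,0.6],[0,0,0.04,0,0,0,0.6],[0,0,0.03,0,0,0,0.6],[0,0,0,0,0,0,0.6]]])

```text
time_s: 13.15
position: [570.0, -262.8, 278.5]
ee_rot: [1.0, 2.965, -0.003]
ft_force: [0.6, -0.5, 0.6]
opening: 0.6
finger_force: 0.0
```

Request:
send_rows(steps=[[[-0.02,0.04,0,0,0,0,0.6],[-0.02,0.04,0,0,0,0,0.6],[-0.02,0.04,0,0,0,0,0.6],[-0.02,0.04,0,0,0,0,0.6],[-0.02,0.04,0,0,0,0,0.6],[0,0,0,0,0,0,0.6],[0,0,0,0,0,0,0.6],[0,0,0,0,0,0,0.6]]])

```text
time_s: 13.82
position: [487.1, -101.4, 270.4]
ee_rot: [1.002, 2.976, -0.001]
ft_force: [-0.8, -0.2, -0.2]
opening: 0.598
finger_force: 0.0
```

Run:
```python
from h import *
st()
S=robot.read_camera('side');T=robot.read_camera('top')
for p in(S,T):
  c=cloud(p)
  for a in(162,68):
    m=(abs(c[...,0]-566)<75)&(abs(c[...,1]+260)<75)&(abs(c[...,2]-a)<5)
    P=c[m][:,:2].astype(np.float32);print(a,len(P),np.array(cv2.minAreaRect(P)[0]),cv2.minAreaRect(P)[1:],np.median(c[m][:,2]))
cv2.imwrite('pics/c5.png',cv2.resize(S['image'][100:200,195:295],(500,500),interpolation=2)[:,:,::-1])
```

```text
t 13.82 p [ 487.1 -101.4  270.4] yang 52.79 zax [ 0.001 -0.001 -1.   ] F [-0.8 -0.2 -0.2] M [ 0.02  0.   -0.05] op 0.598 ff 0.0 q [-0.25 -0.1   1.92 -0.    1.32 -1.18]
162 52 [ 578.1595459  -267.60235596] ((16.105361938476562, 102.39077758789062), 53.32844543457031) 161.220371690442
68 142 [ 565.04718018 -254.59913635] ((93.2731704711914, 83.33273315429688), 7.654451370239258) 68.79048506305924
162 177 [ 569.88140869 -260.38134766] ((13.813285827636719, 128.5299072265625), 52.760231018066406) 162.18319405536863
68 249 [ 566.09875488 -265.63345337] ((88.8572998046875, 93.86981201171875), 64.40800476074219) 68.75234372264049
```

View pics/c5.png

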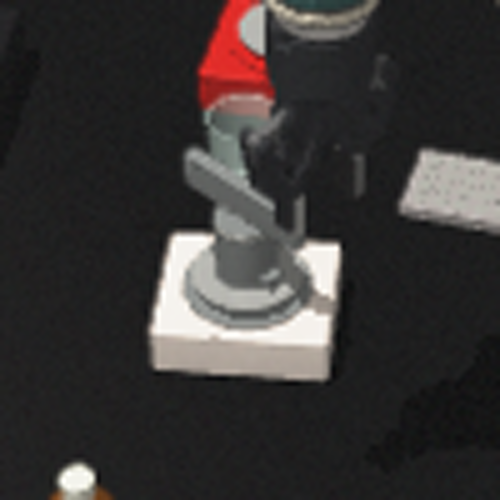

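The cartridge stands upright in the middle of the pan (body at (250,255) of the crop). Its fin centre is about 2 mm from the pan's centre, its top is at 162 mm as expected, and the gripper is clear. Handing in.

```bash
python3 -c "
from h import *
print(robot.close_job())"
```

```text
the job is handed in; nothing more can be done
None
```

The cartridge was turned to line up with the notches, lifted straight out and stood upright within about 3 mm of the pan's centre with the gripper clear; the job was handed in at about 14 s, no verdict was returned, and I did not re-measure the other things on the bench.

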